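Turn the record binder's divider over its rings

TASK

In the open record binder, push the stiff red-tabbed divider up and over the rings with a fingertip, as you would turn a page, and press it down so that it lies flat on the sheets of the other half. Nothing is to be pinched or picked up: do not grip the divider, drag or lift the binder, and leave the glucose meter, the strip vial and the cup of swabs where they are.

Things in the scene. Friction and masses are not known exactly. Their poses are not given: they have to be found in the camera images.
- binder: A5 ring binder lying open, loose, 1.8 kg, navy covers 3 mm thick: 235 mm along its spine, 417 mm across. Origin: on the table under the spine's middle; x along the spine, y across, z up. Each half carries a fixed block of white sheets, 210 mm along x, from 15 to 163 mm either side of the spine line, top 33 mm above the table; outside them only the cover, out to 208 mm.
- divider (a joint): angle in rad of the stiff divider about the ring axis. 0: flat on the sheets of the binder's -y half; pi/2: upright; pi: flat on the +y half (end stop). It starts raised 0.1 to 0.3 off the -y half. Snug on the rings, it stays at any angle it is left at (0.12 N m friction, 0.09 kg); 1 to 1.5 N at its outer edge moves it.
- tab (a point): middle of the divider's red tab, mid-thickness, 182 mm from the ring axis, level with the middle of the spine. The tab, 60 mm along the spine, sticks out from 174 to 190 mm from the axis. The frame turns with the divider: x is the binder's x, -y points from the axis out to the tab, z is the normal of its face (up at the start, down once turned over).
- divider_face: upper skin of the divider plate at the start, pale with a printed index. The plate is flat, 3 mm thick in all (two skins of 1.5 mm), 216 mm along the spine, from 14 to 174 mm from the ring axis, plus the tab. Origin on the ring axis; x along the spine, -y outward to the tab, z out of this face.
- divider_back: the back skin of the divider plate, 1.5 mm thick, light red (underneath at the start). Same origin and axes as the face skin; its outside looks along -z.
- meter: white glucose meter, 95 x 56 x 17 mm, lying loose beyond the binder's +x edge. Origin: centre of its underside, x along its length.
- vial: small test-strip vial with white cap, 31 mm diameter, 56 mm tall, standing loose beside the binder's +y edge. Origin: centre of its underside.
- swabs: white plastic cup of wooden cotton swabs, 60 mm diameter, 127 mm tall with the swabs, standing loose beyond the binder's +x edge. Origin: centre of its underside.
- axis (a point): middle of the axis about which the divider turns, 36 mm above the binder's origin; the axis runs along the binder's x. It is the common centre of two steel rings of 22 mm radius at x = -40 and +40 mm, whose tops stand 60 mm above the table.

How it is judged:
By the outcome, as a careful person would: the job done as asked, in the order asked, and still so for the second after the job is handed in, with the robot touching nothing.
It also fails if it takes over 48 s, if anything falls off the work surface, if the arm or the gripper's body presses on something with over 40 N, if the wrist force passes 120 N, or if a joint passes its speed limit or range.

ROBOT

A 6-joint arm with a two-finger parallel gripper is mounted at the origin on the work surface. World frame = base frame: x ahead of the robot, y to its left, z up, the work surface at z = 0. Lengths are in mm, angles in rad, forces in N, time in s.
With the tool pointing down it reaches from about 250 to 775 mm from the base axis. Payload 4 kg.
Tool frame: the origin (TCP) lies on the centre line of the jaws, within the pads' length; the fingertips stand 11 mm ahead of it and the grasp point (between the pads) lies 8 mm behind it (arm.tip_reach is the distance from the TCP to the fingertips, in mm); z points along the fingers, y is the line along which they close (so a half turn about z gives the same grasp; the last joint's range is limited). The gripper opens to 94 mm and grips with 3 to 60 N. Pads are 16 mm wide; open, the fingers measure 119 mm over their backs; the gripper's body (75 mm by 177 mm) begins 78 mm behind the grasp point.
Start: joints at [1.05, 0.087, 1.371, -0, 1.684, -0.103], TCP at [223.174, 502.705, 216.506] pointing down, gripper open.
Joint ranges: [-3.1, 3.1], [-0.76, 2.03], [0.27, 2.55], [-1.08, 4.22], [0.17, 2.65], [-2.57, 2.57]. Speed limits (rad/s): [2.79, 2.79, 3.14, 3.14, 3.14, 3.14].

INTERFACE

Orientations are given as a 3x3 rotation matrix whose columns are the frame's x, y, z axes.
In Python, from rig import monitor, vision, arm, nets gives the robot as it stands. The module is installed in compiled form; this text tells all that it offers.
- The arm moves only by the tool drive_tool, never from a script. Its arguments are lists of equal length, an entry for each row: "xyz": the shift along the tool's x, y, z each as a share of 800 mm, from -1 to 1, a list of three; "turn": the turn about the tool's z as a share of 180 degrees, from -1 to 1. In form: {"xyz": [[x, y, z], ...], "turn": [turn, ...]}. A call has 1 to 8 rows; each row is the pose to reach, as a shift and turn from the pose commanded when the call began, along the tool's axes at that moment, turning the shorter way round; what a row does not reach only later rows make up. A row lasts 1/12 s, in which the tool goes at most 41.7 mm and 7.16 degrees, less where a joint would pass 70% of its speed; a pose out of reach is approached as far as the arm can. A call with a number of a shift or a turn outside -1 to 1 is refused whole. A call with a gripper value outside its range is refused whole. "fingers" is the opening, from 0 (shut) to 1 (fully open), set as the call begins (left out, the last holds). The fingers move at their own pace and stop on an object; "squeeze" is the grip in N (left out, the last holds). Time passes only in rows, so rows that repeat a pose let the fingers close. It gives the time, the measured TCP pose, the force, the opening and the grip force at its end, in the units of the state.
- monitor.sense(): the state, without advancing time (a new reading comes with each control period).
- vision.camera(name): name is "scene" or "top" or "wrist"; returns (picture, depth): 384x512x3 uint8, red, green, blue; 384x512 float32, mm along the optical axis (not along the pixel's ray), 0 where there is no reading.
- vision.camera_info(name): a dict with "vertical_fov" (degrees; the focal length in pixels is half the picture's height over the tangent of half this angle, whatever the lens; pixels are square), "cx", "cy" (the principal point, pixels), "pose" (4x4, takes a point from camera to world coordinates). Camera axes: x right, y up, looking along -z (the intrinsics and any distortion apply to the point x, -y, -z); pixel columns grow to the right and rows downward; lengths in mm; the calibration is good to about 2 mm. A picture is of the moment at which its call begins: read the wrist's pose just before it. camera_info takes no time and is no camera call; for the wrist camera it gives the pose at the moment of the call.
- arm.hand_in(): hands the job in; it is judged then, once.
Trained networks look in the newest picture that a camera, given by its name, has taken for a name from the list of things; names that differ only in an ending like _2 or _b are one class to them, and where a whole thing is asked for, a point or a joint stands for the part that bears it (a point fixed in the world has none). Each returns a list of dicts, best first, with "p" (0 to 1); they miss things now and then, are a little off and sometimes report something else, mostly with a low value. They report only what shows in the picture. A call takes as long as a camera call.
- nets.silhouettes(camera, label): "mask" (384x512 bool, what is visible of it) and "bbox" ([left, top, right, bottom] as shares, 0 to 1, of the picture: columns of its width, rows of its height, round what is visible of it).
- nets.pinpoint(camera, label): "location" ([column, row] as shares, 0 to 1, of the picture: columns of its width, rows of its height: a listed point, or the origin of a listed thing).
The state is a dict: "t": time; "qpos": joint angles; "dq": joint speeds; "effort": joint torques, N m; "tcp_pos": TCP position; "ee_rot": TCP orientation; "ft_force": force on the tool from outside, world axes, zero at the start; "moment": the same for the moment, N m; "width": finger opening in mm; "gripper_force": force on a finger pad.
Only numpy, scipy, OpenCV 4.12 (cv2) and the standard library are available. Lean on these libraries where they do the work, as an engineer would, in place of code of your own. Each camera call takes 0.05 s, during which the arm holds its last target. There are 200 camera calls.

## Working session

There is one attempt and no reset: what is moved stays moved. The work goes in short steps, Python scripts to look and compute and a tool call to move; the robot and the scene stay as the last step left them, time stands still between calls to the robot, and variables do not carry over. Pictures are saved under pics/ and viewed, at most 10 in all, crops included, and the job is handed in when it is done.

Besides the shell and the picture viewer there is one more tool, called by a JSON object that holds its "op" and its "data", one argument or row to a line. drive_tool: Moves the arm, as the interface text tells. Shift numbers are shares of 800 mm and turn numbers shares of 180 degrees, none past 1 either way. Its arguments: {"type":"object","properties":{"xyz":{"type":"array"},"turn":{"type":"array"},"fingers":{"type":"number"},"squeeze":{"type":"number"}},"required":["xyz","turn"]}

```bash
mkdir -p pics
cat > h.py <<'E'
import numpy as np, cv2
from rig import monitor, vision, arm, nets
def shot(c,f=None):
    i=vision.camera_info(c); p,d=vision.camera(c)
    if f: cv2.imwrite('pics/'+f,p[:,:,::-1])
    return i,p,d
def pt(i,d,u,v,z=None):
    f=192/np.tan(np.radians(i['vertical_fov'])/2); T=np.array(i['pose'])
    r=np.array([(u-i['cx'])/f,-(v-i['cy'])/f,-1])
    if z is None:
        k=d[int(round(v)),int(round(u))]
    else:
        w=T[:3,:3]@r; k=(z-T[2,3])/w[2]
    return T[:3,:3]@(r*k)+T[:3,3]
E
python3 - <<'E'
from h import *
np.set_printoptions(precision=1,suppress=True)
for c in('top','scene'):
    i,p,d=shot(c,c+'.png'); print(c,{k:i[k] for k in i if k!='pose'}); print(np.array(i['pose']))
    for l in('axis','tab','binder','meter','vial','swabs'):
        for r in nets.pinpoint(c,l)[:2]:
            u,v=r['location'][0]*512,r['location'][1]*384
            if 0<=u<511 and 0<=v<383: print(l,r['p'],u,v,pt(i,d,u,v))
s=monitor.sense(); print(s); print(arm.tip_reach)
E
```

```text
top {'vertical_fov': 45.39660007961983, 'cx': 244.90836176049024, 'cy': 188.93802009138528}
[[  0.    1.   -0.1 505.3]
 [ -1.    0.   -0.   48.4]
 [ -0.    0.1   1.  959.2]
 [  0.    0.    0.    1. ]]
axis 0.66 169.1136 195.6096 [628.4 232.9  30.7]
axis 0.56 295.2192 228.288 [565.2 -26.   17.2]
tab 0.71 386.5088 252.9024 [ 517.  -194.8   70. ]
binder 0.88 293.5808 227.2896 [567.3 -22.7  16.5]
meter 0.73 261.376 115.008 [803.7  45.   20.3]
vial 0.65 167.68 196.30079999999998 [626.9 235.8  30.9]
swabs 0.85 382.3104 154.9824 [ 718.3 -205.6   22.7]
scene {'vertical_fov': 56.37666454880642, 'cx': 260.94938297565795, 'cy': 193.24947698710196}
[[   0.3   -0.7    0.6 1206.8]
 [   0.9    0.2   -0.2 -137.6]
 [   0.     0.7    0.7  706. ]
 [   0.     0.     0.     1. ]]
axis 0.57 214.784 189.888 [536.  -27.3  10.4]
tab 0.94 147.2 184.896 [ 518.5 -191.9   65.8]
binder 0.58 216.9856 201.10080000000002 [578.9 -32.1  11.9]
binder 0.56 217.1904 192.49919999999997 [549.6 -24.   12.6]
meter 0.9 272.896 269.18399999999997 [819.5  33.2  16.5]
meter 0.45 216.6784 203.9808 [590.3 -35.7  14.1]
vial 0.78 320.6144 196.30079999999998 [653.1 230.1  15.6]
swabs 0.84 156.6208 264.8832 [ 745.6 -204.4   45.1]
{'t': 0.7, 'qpos': array([ 1. ,  0.1,  1.4,  0. ,  1.7, -0.1]), 'dq': array([ 0.,  0.,  0., -0.,  0.,  0.]), 'effort': array([ -0. , -34. , -30.3,   0.1,   0. ,  -0. ]), 'tcp_pos': array([223.2, 502.7, 216.5]), 'ee_rot': array([[-0.9,  0.4,  0. ],
       [ 0.4,  0.9,  0. ],
       [-0. ,  0. , -1. ]]), 'ft_force': array([-0.3, -0. ,  0.9]), 'moment': array([ 0., -0.,  0.]), 'gripper_force': 0.0, 'width': 93.86756758584765}
11.0
```

View pics/top.png

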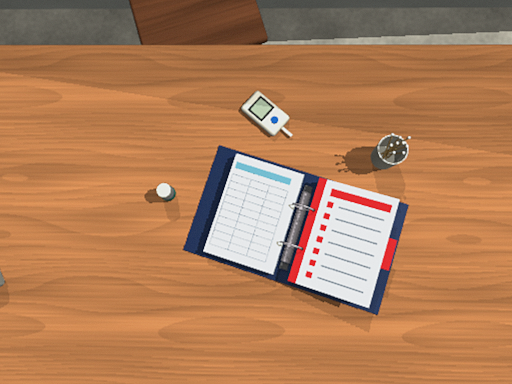

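View pics/scene.png

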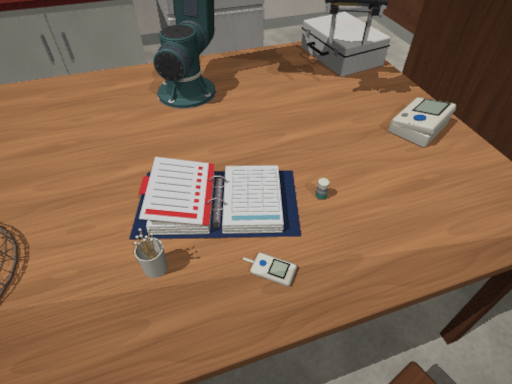

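Run:
```python
from h import *
np.set_printoptions(precision=3,suppress=True)
s=monitor.sense(); print(s['ee_rot'])
i,p,d=shot('top'); f=192/np.tan(np.radians(i['vertical_fov'])/2)
V,U=np.mgrid[:384,:512]; T=np.array(i['pose'])
R=np.stack([(U-i['cx'])/f,-(V-i['cy'])/f,-np.ones_like(d)],-1)*d[...,None]
P=R@T[:3,:3].T+T[:3,3]
hsv=cv2.cvtColor(p,cv2.COLOR_RGB2HSV)
# navy binder: table-referenced
for l in('binder','divider','tab','divider_face'):
    for r in nets.silhouettes('top',l)[:1]:
        m=r['mask']; 
        Q=P[m]; print(l,r['p'],m.sum(),r['bbox'],'z pct',np.percentile(Q[:,2],[2,50,98]))
        c=cv2.minAreaRect(Q[:,:2].astype(np.float32)); print(c)
        if l!='binder':
            A=np.c_[Q[:,:2],np.ones(len(Q))]; print('plane',np.linalg.lstsq(A,Q[:,2],rcond=None)[0], 'mean',Q.mean(0))
m=(hsv[...,0]<8)|(hsv[...,0]>172); m&=(hsv[...,1]>130)&(hsv[...,2]>90)
print('red',m.sum(),np.median(P[m],0),cv2.minAreaRect(P[m][:,:2].astype(np.float32)))
```

```text
[[-0.914  0.406  0.   ]
 [ 0.406  0.914  0.   ]
 [-0.     0.    -1.   ]]
binder 0.98 23059 [0.3557, 0.3763, 0.7975, 0.8148] z pct [ 0.621 34.255 69.034]
((570.7816162109375, -27.661102294921875), (423.5115966796875, 240.3343963623047), 72.6053695678711)
divider 0.57 9731 [0.5662, 0.4602, 0.7834, 0.8005] z pct [38.853 55.29  70.317]
((548.3513793945312, -122.05970764160156), (221.12042236328125, 273.2911682128906), 53.16244125366211)
plane [ -0.055   0.13  103.828] mean [ 539.498 -117.802   58.721]
tab 0.89 9503 [0.5613, 0.4612, 0.7803, 0.8005] z pct [40.093 55.41  70.265]
((544.220703125, -110.95953369140625), (217.53199768066406, 247.69882202148438), 55.28153610229492)
plane [ -0.056   0.122 103.67 ] mean [ 539.25  -117.319   59.222]
divider_face 0.94 8645 [0.5771, 0.4667, 0.7773, 0.7919] z pct [42.898 56.75  70.433]
((548.1046142578125, -119.8013916015625), (222.51239013671875, 266.32171630859375), 54.16861343383789)
plane [ -0.031   0.194 101.371] mean [ 537.123 -125.074   60.681]
red 1764 [570.536 -72.598  45.324] ((531.9922485351562, -111.51065063476562), (223.39694213867188, 236.90933227539062), 53.05158233642578)
```

The views agree. In the top picture the divider is on the right half, with its tab at about (388,253) and the spine at (295,228). The meter, swabs and vial are clear of the binder. I'll move high to outside the tab with the fingers shut.

{"op": "drive_tool", "data": {
  "xyz": [
    [-0.697,-0.715,0],
    [-0.697,-0.715,0],
    [-0.697,-0.715,0],
    [-0.697,-0.715,0],
    [-0.697,-0.715,0],
    [-0.697,-0.715,0],
    [-0.697,-0.715,0],
    [-0.697,-0.715,0]
  ],
  "turn": [0,0,0,0,0,0,0,0],
  "fingers": 0
}}

```text
t: 1.62
tcp_pos: [339.1, 188.4, 216.8]
ee_rot: [[-0.914, 0.405, 0.001], [0.405, 0.914, 0.001], [-0.001, 0.001, -1.0]]
ft_force: [1.1, 0.6, -0.6]
width: 44.4
gripper_force: 0.0
```

Run:
```python
from h import *
np.set_printoptions(precision=3,suppress=True)
i,p,d=shot('top'); f=192/np.tan(np.radians(i['vertical_fov'])/2)
m=nets.silhouettes('top','binder')[0]['mask'].astype(np.uint8)
# cover outline at z~3: use navy pixels
hsv=cv2.cvtColor(p,cv2.COLOR_RGB2HSV)
n=((hsv[...,0]>100)&(hsv[...,0]<130)&(hsv[...,1]>120)&(m>0))
vs,us=np.nonzero(n)
Q=np.array([pt(i,d,u,v,3)[:2] for u,v in zip(us,vs)],np.float32)
print(len(Q),cv2.minAreaRect(Q))
fm=cv2.erode(nets.silhouettes('top','divider_face')[0]['mask'].astype(np.uint8),np.ones((7,7)))
P=np.array([pt(i,d,u,v) for v,u in zip(*np.nonzero(fm))])
for _ in range(3):
    A=np.c_[P[:,:2],np.ones(len(P))]; c=np.linalg.lstsq(A,P[:,2],rcond=None)[0]; e=P[:,2]-A@c; print(c,e.std(),len(P)); P=P[abs(e)<2*e.std()]
```

```text
3879 ((569.023193359375, -27.261154174804688), (414.1632385253906, 232.637939453125), 72.6209945678711)
[ -0.022   0.283 107.674] 61.19541016608669 7179
[-0.054 -0.172 63.711] 1.6216875070547785 7145
[-0.053 -0.172 63.617] 1.4355563381366372 6830
```

{"op": "drive_tool", "data": {
  "xyz": [
    [-0.404,-0.414,0],
    [-0.404,-0.414,0],
    [-0.404,-0.414,0],
    [-0.404,-0.414,0],
    [-0.404,-0.414,0],
    [-0.404,-0.414,0],
    [-0.404,-0.414,0],
    [-0.404,-0.414,0]
  ],
  "turn": [-0.036,-0.036,-0.036,-0.036,-0.036,-0.036,-0.036,-0.036]
}}

```text
t: 2.43
tcp_pos: [453.6, -115.8, 216.6]
ee_rot: [[-0.955, 0.298, 0.001], [0.298, 0.955, 0.001], [-0.001, 0.001, -1.0]]
ft_force: [1.2, 0.4, 0.5]
width: 0.1
gripper_force: 0.0
```

```bash
cat >> h.py <<'E'
C=np.array([569,-27.]); yb=np.array([.2986,.9544]); xb=np.array([.9544,-.2986])
def st():
    s=monitor.sense(); w=s['tcp_pos'][:2]-C
    print('t %.2f bx %.1f by %.1f tip z %.1f'%(s['t'],w@xb,w@yb,s['tcp_pos'][2]-11),'F bx,by,z',np.round([s['ft_force'][:2]@xb,s['ft_force'][:2]@yb,s['ft_force'][2]],1)); return s
def go(bx,by,tipz):
    s=st(); w=C+bx*xb+by*yb; g=np.array([*w,tipz+11])-s['tcp_pos']; print('xyz',np.round(s['ee_rot'].T@g/800,4))
E
python3 -c "
from h import *
print(st()['ee_rot']); go(0,-225,50)"
```

```text
t 2.43 bx -83.6 by -119.2 tip z 205.6 F bx,by,z [1.  0.7 0.5]
[[-9.54665604e-01  2.97678925e-01  9.18040585e-04]
 [ 2.97679662e-01  9.54665472e-01  8.09583010e-04]
 [-6.35425848e-04  1.04616306e-03 -9.99999251e-01]]
t 2.43 bx -83.6 by -119.2 tip z 205.6 F bx,by,z [1.  0.7 0.5]
xyz [-0.1043 -0.1325  0.1944]
```

{"op": "drive_tool", "data": {
  "xyz": [
    [-0.104,-0.133,0],
    [-0.104,-0.133,0],
    [-0.104,-0.133,0],
    [-0.104,-0.133,0],
    [-0.104,-0.133,0.05],
    [-0.104,-0.133,0.1],
    [-0.104,-0.133,0.15],
    [-0.104,-0.133,0.194]
  ],
  "turn": [0,0,0,0,0,0,0,0]
}}

```text
t: 3.1
tcp_pos: [500.3, -239.4, 58.8]
ee_rot: [[-0.955, 0.298, -0.001], [0.298, 0.955, 0.002], [0.001, 0.001, -1.0]]
ft_force: [0.4, 0.7, 0.5]
width: 0.6
gripper_force: 0.0
```

```bash
python3 -c "
from h import *
st(); i,p,d=shot('scene'); cv2.imwrite('pics/a.png',cv2.resize(p[130:270,70:270,::-1],(800,560)))
i,p,d=shot('wrist','w.png')
st()"
```

```text
t 3.10 bx -2.1 by -223.3 tip z 47.8 F bx,by,z [0.2 0.7 0.5]
t 3.20 bx -7.0 by -222.2 tip z 42.8 F bx,by,z [-0.5  0.3 -0.2]
```

View pics/a.png

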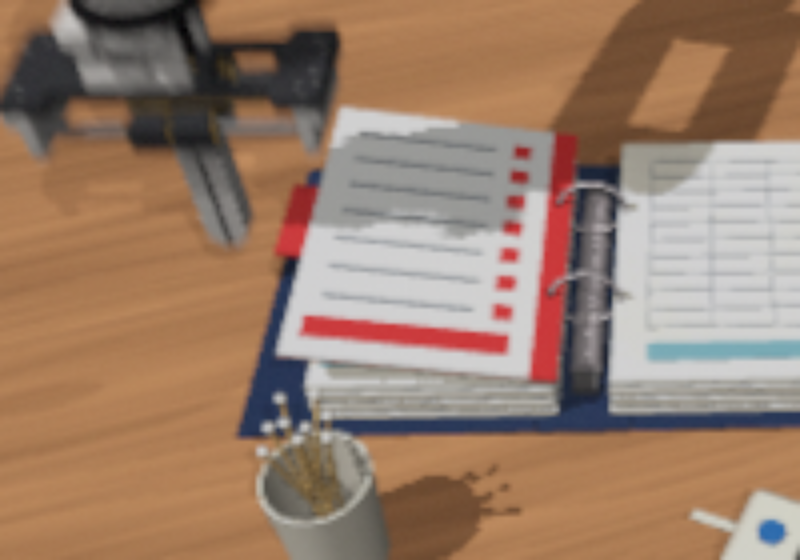

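View pics/w.png

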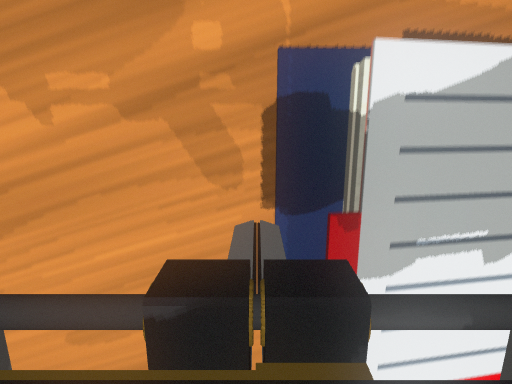

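The scene crop shows the shut fingers at (235,240), outside the tab at (297,220). In the wrist view the fingertips are level with the tab along the spine. I'll close in.

{"op": "drive_tool", "data": {
  "xyz": [
    [-0.008,0.01,-0.01],
    [-0.008,0.02,-0.01],
    [-0.008,0.02,-0.01],
    [-0.008,0.02,-0.01]
  ],
  "turn": [0,0,0,0]
}}

```text
t: 3.53
tcp_pos: [513.4, -228.7, 73.0]
ee_rot: [[-0.954, 0.298, 0.006], [0.298, 0.955, -0.003], [-0.006, -0.001, -1.0]]
ft_force: [0.1, -0.3, -0.4]
width: 0.3
gripper_force: 0.0
```

```bash
python3 -c "
from h import *
st()"
```

```text
t 3.53 bx 7.2 by -209.1 tip z 62.0 F bx,by,z [ 0.2 -0.3 -0.4]
```

{"op": "drive_tool", "data": {
  "xyz": [
    [0,0,0],
    [0,0,0],
    [0,0,0],
    [0,0,0]
  ],
  "turn": [0,0,0,0]
}}

```text
t: 3.87
tcp_pos: [510.8, -228.9, 69.4]
ee_rot: [[-0.954, 0.3, 0.0], [0.3, 0.954, -0.0], [-0.0, 0.0, -1.0]]
ft_force: [0.3, 0.3, -0.3]
width: 0.2
gripper_force: 0.0
```

```bash
python3 -c "
from h import *
st()"
```

```text
t 3.87 bx 4.7 by -210.1 tip z 58.4 F bx,by,z [ 0.1  0.4 -0.3]
```

{"op": "drive_tool", "data": {
  "xyz": [
    [0.002,0.003,0.004],
    [0.004,0.006,0.008],
    [0.005,0.009,0.008],
    [0.005,0.012,0.008],
    [0.005,0.013,0.008],
    [0.005,0.014,0.008],
    [0.005,0.014,0.008]
  ],
  "turn": [0,0,0,0,0,0,0]
}}

```text
t: 4.45
tcp_pos: [509.3, -217.9, 62.7]
ee_rot: [[-0.954, 0.3, -0.003], [0.3, 0.954, -0.002], [0.002, -0.003, -1.0]]
ft_force: [-4.3, -4.1, -0.1]
width: 0.4
gripper_force: 2.4
```

```bash
python3 -c "
from h import *
st()"
```

```text
t 4.45 bx 0.1 by -200.0 tip z 51.7 F bx,by,z [-2.8 -5.2 -0.1]
```

{"op": "drive_tool", "data": {
  "xyz": [
    [0,0.002,-0.0075],
    [0,0.0035,-0.0144],
    [0,0.0055,-0.0213],
    [0,0.0075,-0.0281],
    [0,0.0075,-0.0281]
  ],
  "turn": [0,0,0,0,0]
}}

```text
t: 4.87
tcp_pos: [511.7, -212.3, 86.7]
ee_rot: [[-0.954, 0.3, -0.001], [0.3, 0.954, -0.003], [0.0, -0.003, -1.0]]
ft_force: [-4.3, -3.3, 2.5]
width: 0.6
gripper_force: 2.4
```

```bash
cat >> h.py <<'E'
def ang():
    i,p,d=shot('scene'); f=192/np.tan(np.radians(i['vertical_fov'])/2)
    for l in('divider_face','divider_back','tab'):
        r=nets.silhouettes('scene',l)
        if not r or r[0]['p']<.4: continue
        m=cv2.erode(r[0]['mask'].astype(np.uint8),np.ones((3,3))); P=np.array([pt(i,d,u,v) for v,u in zip(*np.nonzero(m))])
        if len(P)<30: continue
        w=P[:,:2]-C; a=np.arctan2(P[:,2]-36,-(w@yb)); R=np.hypot(P[:,2]-36,w@yb); k=(R>60)&(R<200)
        print(l,round(r[0]['p'],2),k.sum(),'angle pct',np.round(np.percentile(a[k],[10,50,90]),3) if k.sum() else '')
E
python3 -c "
from h import *
st();ang();st()"
```

```text
t 4.87 bx 0.6 by -194.0 tip z 75.7 F bx,by,z [-3.1 -4.5  2.5]
divider_face 0.95 2842 angle pct [0.289 0.305 0.318]
tab 0.69 2900 angle pct [0.289 0.305 0.318]
t 5.07 bx 0.6 by -194.2 tip z 75.0 F bx,by,z [-3.3 -4.4  2.1]
```

{"op": "drive_tool", "data": {
  "xyz": [
    [0,0.0046,-0.0135],
    [0,0.01,-0.0266],
    [0,0.0163,-0.0395],
    [0,0.0231,-0.0519],
    [0,0.0309,-0.0639],
    [0,0.0309,-0.0639]
  ],
  "turn": [0,0,0,0,0,0]
}}

```text
t: 5.57
tcp_pos: [521.2, -187.2, 139.5]
ee_rot: [[-0.954, 0.299, 0.005], [0.299, 0.954, -0.001], [-0.005, -0.0, -1.0]]
ft_force: [-0.9, -1.5, 1.9]
width: 0.6
gripper_force: 0.8
```

```bash
python3 -c "
from h import *
st();ang();st()"
```

```text
t 5.57 bx 2.2 by -167.2 tip z 128.5 F bx,by,z [-0.4 -1.7  1.9]
divider_face 0.75 2762 angle pct [0.605 0.62  0.631]
tab 0.6 2831 angle pct [0.605 0.62  0.631]
t 5.77 bx 0.9 by -167.3 tip z 124.9 F bx,by,z [ 0.3 -1.4 -0.1]
```

{"op": "drive_tool", "data": {
  "xyz": [
    [0,0.0144,-0.0185],
    [0,0.0305,-0.0355],
    [0,0.0484,-0.051],
    [0,0.0676,-0.064],
    [0,0.0883,-0.075],
    [0,0.11,-0.084],
    [0,0.11,-0.084]
  ],
  "turn": [0,0,0,0,0,0,0]
}}

```text
t: 6.35
tcp_pos: [547.3, -100.9, 204.5]
ee_rot: [[-0.955, 0.297, 0.002], [0.297, 0.955, 0.002], [-0.002, 0.003, -1.0]]
ft_force: [0.5, 0.5, 0.9]
width: 0.5
gripper_force: 0.0
```

```bash
python3 -c "
from h import *
st();ang();st()"
```

```text
t 6.35 bx 1.3 by -77.1 tip z 193.5 F bx,by,z [0.3 0.6 0.9]
divider_face 0.86 1510 angle pct [1.223 1.233 1.238]
tab 0.68 1579 angle pct [1.223 1.233 1.238]
t 6.55 bx 0.5 by -80.4 tip z 191.2 F bx,by,z [ 0.8 -0.4 -0.4]
```

{"op": "drive_tool", "data": {
  "xyz": [
    [0,0.025,0.001],
    [0,0.05,0.0025],
    [0,0.0725,0.005],
    [0,0.094,0.006],
    [0,0.1125,0.009],
    [0,0.13,0.0125],
    [0,0.1475,0.0175],
    [0,0.1625,0.024]
  ],
  "turn": [0,0,0,0,0,0,0,0]
}}

```text
t: 7.22
tcp_pos: [585.2, 21.0, 183.7]
ee_rot: [[-0.954, 0.301, -0.001], [0.301, 0.954, 0.0], [0.001, -0.0, -1.0]]
ft_force: [1.2, -1.0, 0.8]
width: 0.5
gripper_force: 0.3
```

```bash
python3 -c "
from h import *
st();ang();st()"
```

```text
t 7.22 bx 1.2 by 50.6 tip z 172.7 F bx,by,z [ 1.5 -0.6  0.8]
divider_back 0.7 749 angle pct [1.951 1.968 1.976]
tab 0.87 682 angle pct [1.951 1.967 1.975]
t 7.42 bx 0.9 by 50.1 tip z 172.8 F bx,by,z [0.7 0.1 0.1]
```

{"op": "drive_tool", "data": {
  "xyz": [
    [0,0.016,0.009],
    [0,0.032,0.0194],
    [0,0.0466,0.031],
    [0,0.06,0.0444],
    [0,0.072,0.0588],
    [0,0.0825,0.0744],
    [0,0.091,0.091],
    [0,0.0985,0.108]
  ],
  "turn": [0,0,0,0,0,0,0,0]
}}

```text
t: 8.08
tcp_pos: [608.6, 96.7, 96.3]
ee_rot: [[-0.954, 0.299, -0.001], [0.299, 0.954, 0.0], [0.001, -0.0, -1.0]]
ft_force: [0.2, -0.0, 0.6]
width: 0.4
gripper_force: 0.3
```

```bash
python3 -c "
from h import *
st();ang();st()"
```

```text
t 8.08 bx 0.9 by 129.9 tip z 85.3 F bx,by,z [0.2 0.  0.6]
divider_back 0.7 2201 angle pct [2.784 2.797 2.809]
tab 0.69 2155 angle pct [2.784 2.797 2.809]
t 8.28 bx 0.8 by 128.7 tip z 86.0 F bx,by,z [ 0.1 -0.6  0.3]
```

{"op": "drive_tool", "data": {
  "xyz": [
    [0,0.002,0.012],
    [0,0.004,0.024],
    [0,0.005,0.036],
    [0,0.006,0.046],
    [0,0.007,0.054],
    [0,0.007,0.059],
    [0,0.007,0.0615],
    [0,0.007,0.0625]
  ],
  "turn": [0,0,0,0,0,0,0,0]
}}

```text
t: 8.95
tcp_pos: [609.8, 100.9, 48.7]
ee_rot: [[-0.954, 0.3, -0.002], [0.3, 0.954, -0.0], [0.001, -0.001, -1.0]]
ft_force: [-2.8, -0.3, 6.5]
width: 0.5
gripper_force: 3.3
```

```bash
python3 -c "
from h import *
st();ang();st()"
```

```text
t 8.95 bx 0.7 by 134.3 tip z 37.7 F bx,by,z [-2.6 -1.1  6.5]
divider_back 0.65 2030 angle pct [-3.139 -3.126  3.138]
tab 0.62 2085 angle pct [-3.139 -3.126  3.138]
t 9.15 bx 0.8 by 134.3 tip z 37.7 F bx,by,z [-3.2 -3.5  4.1]
```

{"op": "drive_tool", "data": {
  "xyz": [
    [0,0,0.002],
    [0,0,0.002],
    [0,0,0.002],
    [0,0,-0.005],
    [0,0,-0.03],
    [0,0,-0.07],
    [0,0,-0.12],
    [0,0,-0.17]
  ],
  "turn": [0,0,0,0,0,0,0,0]
}}

```text
t: 9.82
tcp_pos: [610.0, 100.9, 184.0]
ee_rot: [[-0.954, 0.3, -0.002], [0.3, 0.954, 0.0], [0.002, -0.001, -1.0]]
ft_force: [1.7, -0.2, -0.0]
width: 0.5
gripper_force: 0.0
```

{"op": "drive_tool", "data": {
  "xyz": [
    [0.03,0,0],
    [0.07,0,0],
    [0.12,0,0],
    [0.17,0,0],
    [0.22,0,0],
    [0.25,0,0],
    [0.25,0,0],
    [0.25,0,0]
  ],
  "turn": [0,0,0,0,0,0,0,0]
}}

```text
t: 10.48
tcp_pos: [419.5, 161.4, 184.5]
ee_rot: [[-0.954, 0.299, 0.003], [0.299, 0.954, 0.0], [-0.002, 0.001, -1.0]]
ft_force: [-0.2, -0.2, -0.2]
width: 0.7
gripper_force: 0.0
```

```bash
python3 -c "
from h import *
st();ang();i,p,d=shot('top','f.png')
m=nets.silhouettes('top','binder')[0]['mask']; hsv=cv2.cvtColor(p,cv2.COLOR_RGB2HSV)
n=(hsv[...,0]>100)&(hsv[...,0]<130)&(hsv[...,1]>120)&m
print(cv2.minAreaRect(np.array([pt(i,d,u,v,3)[:2] for v,u in zip(*np.nonzero(n))],np.float32)))"
```

```text
t 10.48 bx -198.9 by 135.2 tip z 173.5 F bx,by,z [-0.1 -0.2 -0.2]
divider_back 0.87 2600 angle pct [-3.139 -3.127  3.139]
tab 0.9 2589 angle pct [-3.139 -3.127  3.139]
((568.9751586914062, -27.300216674804688), (414.2196044921875, 232.5511016845703), 72.60396575927734)
```

View pics/f.png

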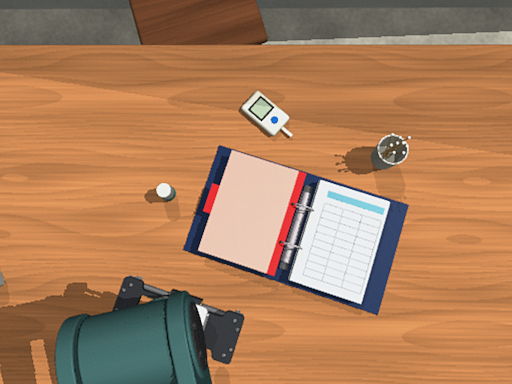

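The picture shows the divider flat on the left half, with its tab at (211,198). The binder and the other objects haven't moved, and the arm is clear.

```bash
python3 -c "
from rig import arm
print(arm.hand_in())"
```

```text
the job is handed in; nothing more can be done
None
```

The divider was turned over the rings and pressed flat on the sheets of the other half, with the binder, meter, vial and swabs left where they were, and the job was handed in at about 10.5 s.

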